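# Portion two bead colours and start the shaker tray

### The job

Portion out beads for a bracelet with the tips of the closed fingers: push the blue dispenser's plunger fully down, then the yellow dispenser's plunger fully down, leaving the red plunger up, and only then press the end of the rocker switch with the green dot fully down to start the shaker. Only press: pick nothing up, leave the dispensers standing where they are, and do not disturb the canister, caddy, reamer or crimper.

Things in the scene. Friction and masses are not known exactly. Their poses are not given: they have to be found in the camera images.
- shaker: White shaker base, fixed to the table, 270 (its x) x 320 (its y) mm, flat top 35 mm above the table. Origin: centre of its underside at table height; x points to its rear, away from the robot at yaw 0. On the middle of its top is a fixed lime sorting tray (95 x 280 mm, 18 mm high, divided into wells); the dispensers stand in a row along y on the deck behind the tray (about x +85 mm, 85 mm apart), the rocker sits on the deck in front of the tray (about x -94 mm).
- blue_dispenser: Push-top bead dispenser with blue beads, a loose upright can about 60 mm across, body 80 mm high, about 0.45 kg, with a small blue spout towards the tray, standing on the rear deck. Origin: centre of its underside (35 mm above the table). The order of the colours along the row changes.
- blue_plunger (a joint): Travel of the blue plunger, m: 0 fully up, 0.014 fully down (hard stop). It moves straight down, resists with about 3 N of friction, has no spring and stays where it is left.
- blue_cap_top (a point): Centre of the top face of the blue plunger cap, a flat disc 36 mm across and 8 mm thick on a stem on top of the blue dispenser; moves with the plunger: 139 mm above the table when fully up, 125 mm when fully down (the cap then stands 10 mm over the can).
- yellow_dispenser: Push-top bead dispenser with yellow beads, a loose upright can about 60 mm across, body 80 mm high, about 0.45 kg, with a small yellow spout towards the tray, standing on the rear deck. Origin: centre of its underside (35 mm above the table). The order of the colours along the row changes.
- yellow_plunger (a joint): Travel of the yellow plunger, m: 0 fully up, 0.014 fully down (hard stop). It moves straight down, resists with about 3 N of friction, has no spring and stays where it is left.
- yellow_cap_top (a point): Centre of the top face of the yellow plunger cap, a flat disc 36 mm across and 8 mm thick on a stem on top of the yellow dispenser; moves with the plunger: 139 mm above the table when fully up, 125 mm when fully down (the cap then stands 10 mm over the can).
- red_dispenser: Push-top bead dispenser with red beads, a loose upright can about 60 mm across, body 80 mm high, about 0.45 kg, with a small red spout towards the tray, standing on the rear deck. Origin: centre of its underside (35 mm above the table). The order of the colours along the row changes.
- red_plunger (a joint): Travel of the red plunger, m: 0 fully up, 0.014 fully down (hard stop). It moves straight down, resists with about 3 N of friction, has no spring and stays where it is left.
- red_cap_top (a point): Centre of the top face of the red plunger cap, a flat disc 36 mm across and 8 mm thick on a stem on top of the red dispenser; moves with the plunger: 139 mm above the table when fully up, 125 mm when fully down (the cap then stands 10 mm over the can).
- rocker_base: Black base plate of the rocker switch, 50 (x) x 90 (y) mm, 4 mm thick, fixed on the front deck. Origin: centre of its underside, 35 mm above the table. Two 20 mm high cheeks (14 mm long in y) at x +-21 mm flank the middle of the paddle. The paddle tilts about the base's x axis, 17 mm above the origin.
- rocker (a joint): Tilt of the grey rocker paddle (34 mm wide in x, 70 mm long in y, 7 mm thick), rad: about -0.25 green-dot end fully up, 0 level, +0.25 green-dot end fully down (hard stop). Friction of about 0.05 N m (about 2 N at the dot), no spring: it stays where it is left.
- green_dot (a point): Green dot, 14 mm across, on the paddle's top face, 24 mm from the tilt axis towards the base's +y end and 11 mm from that end of the paddle; moves with the paddle: about 62 mm above the table when up, 50 mm when fully down. Its axes are the paddle's (x across the paddle, y along it).
- canister: Bystander: white lidded ceramic canister, 92 mm across, 118 mm high, loose on the table beside the shaker. Origin: centre of its underside.
- caddy: Bystander: white storage caddy with a grey sliding door on its -x face, 100 x 120 x 110 mm high, loose on the table beside the shaker. Origin: centre of its underside.
- reamer: Bystander: stainless bead reamer with a black handle 18 mm thick, 135 mm long along its x, lying loose on the table beside the shaker. Origin: on the table under the middle.
- crimper: Bystander: aluminium lever-action bead crimper, 110 x 45 mm, about 68 mm high, loose on the table beside the shaker. Origin: centre of its underside.

How it is judged:
On the way, in this order (a step that is already met when the one before it is completed fails the run):
1. the blue plunger is fully down (value of joint blue_plunger above 0.0115 m), for 0.2 s.
2. the yellow plunger is fully down (value of joint yellow_plunger above 0.0115 m), for 0.2 s.
3. the rocker is tipped fully to its green-dot side (value of joint rocker above 0.19 rad), for 0.2 s.
At the end, for the whole second after the job is handed in: The blue and yellow plungers are down (at least 11.5 of 14 mm), the red plunger is up (under 3 mm of travel), the rocker is tipped to the green-dot side (over 0.19 of 0.25 rad), and the three dispensers stand upright and at rest within 25 mm of where they began (value of joint each of blue_plunger, yellow_plunger above 0.0115 m and value of joint red_plunger below 0.003 m and value of joint rocker above 0.19 rad and distance of each of blue_dispenser, yellow_dispenser, red_dispenser from where it was at the start of the episode below 0.025 m and angle between each of blue_dispenser, yellow_dispenser, red_dispenser's own z axis and vertical below 0.1 rad and linear speed of each of blue_dispenser, yellow_dispenser, red_dispenser below 0.02 m/s); the robot touches nothing.
It fails at once if the yellow plunger is pressed before the blue one is down (value of joint yellow_plunger above 0.004 m and value of joint blue_plunger below 0.01 m).
It fails at once if the rocker is tipped over before the yellow plunger is down (value of joint rocker above 0.05 rad and value of joint yellow_plunger below 0.01 m).
It fails at once if the red plunger is pressed (value of joint red_plunger above 0.004 m).
It fails at once if a dispenser is lifted, carried, shoved more than 25 mm or tipped (distance of any of blue_dispenser, yellow_dispenser, red_dispenser from where it was at the start of the episode above 0.025 m or z of any of blue_dispenser, yellow_dispenser, red_dispenser in the frame of shaker above 0.043 m or angle between any of blue_dispenser, yellow_dispenser, red_dispenser's own z axis and vertical above 0.2 rad).
It fails at once if a bystander is moved more than 20 mm (distance of any of canister, caddy, reamer, crimper from where it was at the start of the episode above 0.02 m).
It also fails if it takes over 51 s, if anything falls off the work surface, if the arm or the gripper's body presses on something with over 40 N, if the wrist force passes 120 N, or if a joint passes its speed limit or range.

### The arm

A 7-joint arm with a two-finger parallel gripper is mounted at the origin on the work surface. World frame = base frame: x ahead of the robot, y to its left, z up, the work surface at z = 0. Lengths are in m, angles in rad, forces in N, time in s.
With the tool pointing down it reaches from about 0.425 to 0.875 m from the base axis. Payload 4.7 kg.
Tool frame: the origin (TCP) lies at the very end of the fingers, on their centre line; the grasp point (between the pads) lies 19 mm behind it (grip_point_offset is the distance from the TCP to the grasp point, in m); x points along the fingers, z is the direction in which the jaws open and shut, and the axes are right-handed (so a half turn about x gives the same grasp; the last joint's range is limited). The gripper opens to 87 mm and grips with 3 to 60 N. Pads are 19 mm wide; open, the fingers measure 117 mm over their backs; the gripper's body (75 mm by 190 mm) begins 51 mm behind the grasp point.
Start: joints at [1.155, 0.321, -0.07, 1.45, 0.023, 1.371, -0.057], TCP at [0.271, -0.591, 0.223] pointing down, gripper open.
Joint ranges: [-2.86, 2.86], [-0.3, 2.09], [-1.38, 1.24], [0.06, 2.45], [-1.56, 4.7], [0.09, 2.05], [-2.69, 2.69]. Speed limits (rad/s): [2.57, 2.57, 3.14, 3.14, 3.14, 3.14, 3.14].

### API

Orientations are given as a rotation vector (axis times angle).
In Python, from bench import get_state, get_image, calibration, close_job, grip_point_offset gives the robot as it stands.
- The arm moves only by the tool play_rows, never from a script. Its argument "targets" is a list of rows, each an object with "claw": the closure, from 0 (fully open) to 1 (shut); "linear": the shift along the tool's x, y, z as a fraction of full scale, a list of three; "rotation": the turn, a rotation vector about the tool's x, y, z as a fraction of full scale, a list of three. In form: [{"claw": claw, "linear": [x, y, z], "rotation": [wx, wy, wz]}, ...]. A call has 1 to 10 rows; each row shifts and turns the pose as measured when the row begins, along the tool's axes as they then stand; what a row does not reach is not made up. Full scale, the value 1, is 2.5 cm for a shift and 90 degrees for a turn. A row lasts 1/12 s, in which the tool goes at most 41.7 mm and 7.16 degrees, less where a joint would pass 70% of its speed; a pose out of reach is approached as far as the arm can. A call with a number of a shift or a turn outside -1 to 1 is refused whole. A call with a gripper value outside its range is refused whole. The fingers move at their own pace and stop on an object; "newtons" is the grip in N (left out, the last holds). Time passes only in rows, so rows that do not move let the fingers close. It gives the time, the measured TCP pose, the force and the opening at its end, in the units of the state.
- get_state(): the state, without advancing time (a new reading comes with each control period).
- get_image(name): name is "scene" or "top"; returns the picture (480x640x3 uint8, blue, green, red); there is no depth.
- calibration(name): a dict with "fx", "fy", "cx", "cy" (pixels), "dist_coeffs" ([k1, k2, p1, p2, k3] as OpenCV has them; the pictures are not rectified), "rvec" (rotation vector, rad) and "tvec" (3), from world to camera coordinates, as OpenCV has them. Camera axes: x right, y down, z forward; pixel columns grow to the right and rows downward; lengths in m; the calibration is good to about 2 mm. A picture is of the moment at which its call begins. calibration takes no time and is no camera call.
- close_job(): hands the job in, once; it reports no verdict.
The state is a dict: "time": time; "joint_positions": joint angles; "qd": joint speeds; "joint_torque": joint torques, N m; "position": TCP position; "tool_rot": TCP orientation; "ft_force": force on the tool from outside, world axes, zero at the start; "torque": the same for the moment, N m; "grip_width": opening from 0.0 (shut) to 1.0 (fully open).
Only numpy, scipy, OpenCV 4.12 (cv2) and the standard library are available. Lean on these libraries where they do the work, as an engineer would, in place of code of your own. Each camera call takes 0.05 s, during which the arm holds its last target. There are 200 camera calls.

## Working session

There is one attempt and no reset: what is moved stays moved. The work goes in short steps, Python scripts to look and compute and a tool call to move; the robot and the scene stay as the last step left them, time stands still between calls to the robot, and variables do not carry over. Pictures are saved under pics/ and viewed, about 8 in all and at most 12, crops included, and the job is handed in when it is done.

Besides the shell and the picture viewer there is one more tool, called by a JSON object that holds its "name" and its "arguments". play_rows: Moves the arm, as the interface text tells. Shift numbers are shares of 2.5 cm and turn numbers shares of 90 degrees, none past 1 either way. Its arguments: {"type":"object","properties":{"targets":{"type":"array"},"newtons":{"type":"number"}},"required":["targets"]}

```bash
mkdir -p pics; python3 - <<'E'
from bench import *
import cv2
for n in("scene","top"):
    cv2.imwrite(f"pics/{n}0.png",get_image(n))
    print(calibration(n))
s=get_state();print(s)
E
```

```text
{'fx': 555.5357747382695, 'fy': 555.5357747382695, 'cx': 324.0462296057664, 'cy': 242.8753472415813, 'dist_coeffs': array([0.00609363, 0.        , 0.        , 0.        , 0.        ]), 'rvec': array([ 2.224876  ,  1.26582669, -0.41716197]), 'tvec': array([-0.32169457, -0.31472452,  1.61668944])}
{'fx': 615.9622944979708, 'fy': 615.9622944979708, 'cx': 315.60133793205813, 'cy': 232.8077130451625, 'dist_coeffs': array([-0.14564152,  0.        ,  0.        ,  0.        ,  0.        ]), 'rvec': array([ 2.10755748, -2.10834328,  0.17465959]), 'tvec': array([0.05470791, 0.59511505, 1.14110185])}
{'time': 0.1, 'joint_positions': array([ 1.15515344,  0.32175261, -0.07010281,  1.45154119,  0.02261362,
        1.37079813, -0.05687895]), 'qd': array([ 0.0004116 , -0.00147982,  0.00022037, -0.00182763,  0.00246518,
       -0.00084703, -0.00148856]), 'joint_torque': array([ 3.78900904e-05, -4.92572272e+01, -4.05554362e-01, -3.13398278e+01,
       -6.41616527e-02,  3.94417474e-02,  1.17800323e-04]), 'position': array([ 0.27057168, -0.59046924,  0.22157453]), 'tool_rot': array([ 0.88792401,  1.38393672, -0.88654608]), 'ft_force': array([-0.13457669, -0.7553776 , -0.07468748]), 'torque': array([ 0.01322447,  0.01471844, -0.05844604]), 'grip_width': 0.9997674798178248}
```

View pics/scene0.png

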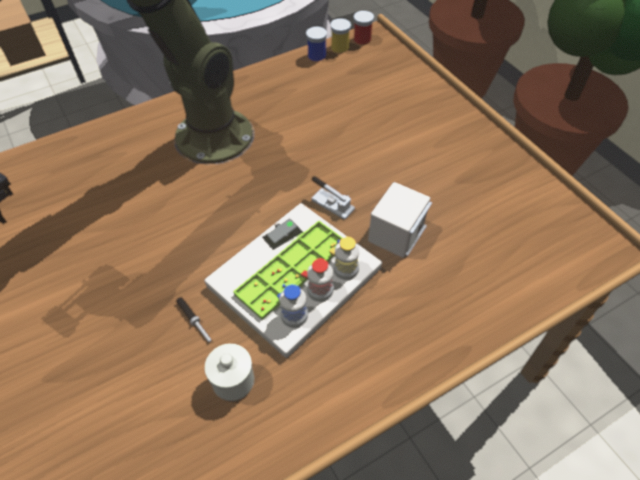

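View pics/top0.png

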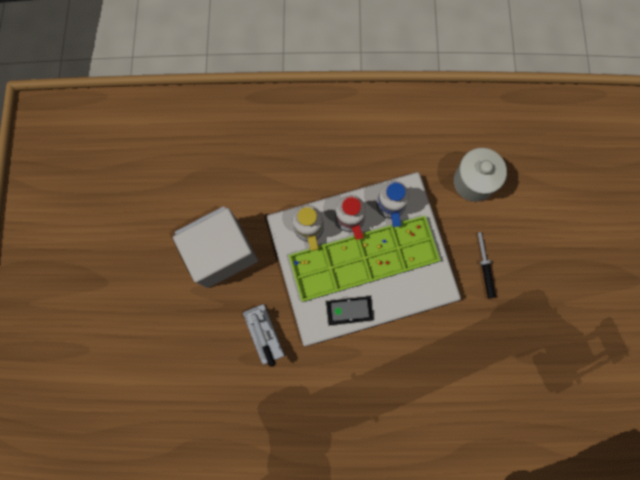

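The scene view has the shaker mid-picture. In the top view the caps are at about blue (396,192), red (352,207) and yellow (307,217), with the green dot at (338,312). I'll enlarge both.

```bash
cat > h.py <<'E'
import numpy as np,cv2
from bench import *
from scipy.spatial.transform import Rotation as R
def ray(n,px):
    c=calibration(n);K=np.array([[c['fx'],0,c['cx']],[0,c['fy'],c['cy']],[0,0,1]])
    u=cv2.undistortPoints(np.array([[px]],float),K,c['dist_coeffs'])[0,0]
    M=cv2.Rodrigues(c['rvec'])[0];return -M.T@c['tvec'],M.T@np.array([*u,1])
def at(n,px,z):
    o,d=ray(n,px);return o+d*(z-o[2])/d[2]
E
python3 - <<'E'
import cv2
a=cv2.imread("pics/top0.png")[165:355,260:470]
b=cv2.imread("pics/scene0.png")[200:350,200:390]
cv2.imwrite("pics/topc.png",cv2.resize(a[:160],None,fx=3.8,fy=3.8,interpolation=cv2.INTER_CUBIC)) 
cv2.imwrite("pics/scenec.png",cv2.resize(b,None,fx=4,fy=4,interpolation=cv2.INTER_CUBIC))
# colour blobs
from h import *
t=cv2.imread("pics/top0.png");s=cv2.imread("pics/scene0.png")
rng={'blue':((105,150,120),(125,255,255)),'red':((0,190,120),(6,255,255)),'yellow':((22,150,120),(29,255,255)),'green':((50,120,60),(75,255,255))}
for n,im in(("top",t),("scene",s)):
  h=cv2.cvtColor(im,cv2.COLOR_BGR2HSV)
  for k,(lo,hi) in rng.items():
    m=cv2.inRange(h,lo,hi);m[:165]=0;m[355:]=0;m[:,:200]=0;m[:,470:]=0
    _,_,st,c=cv2.connectedComponentsWithStats(m)
    for i in np.argsort(-st[1:,4])[:2]+1:
      print(n,k,st[i],c[i].round(1),at(n,c[i],.062 if k=='green' else .139).round(4))
E
```

```text
top blue [387 183  18  17 229] [395.5 191.1] [ 0.6569 -0.0943  0.139 ]
top blue [392 214   8  12  77] [395.5 219.4] [ 0.6038 -0.093   0.139 ]
top red [343 199  17  15 201] [351.3 205.9] [ 0.6293 -0.0128  0.139 ]
top red [353 226  10  13  77] [357.3 232. ] [ 0.5806 -0.0234  0.139 ]
top yellow [299 208  17  17 238] [306.9 216.2] [0.6103 0.0681 0.139 ]
top yellow [308 236  10  15  96] [312.4 242.7] [0.5611 0.0579 0.139 ]
top green [335 308   7   7  35] [337.7 310.7] [0.4438 0.0121 0.062 ]
scene blue [285 286  14  12 136] [291.9 291.6] [ 0.6613 -0.0949  0.139 ]
scene green [288 223   4   2   7] [289.3 223.4] [0.4466 0.0114 0.062 ]
```

View pics/topc.png

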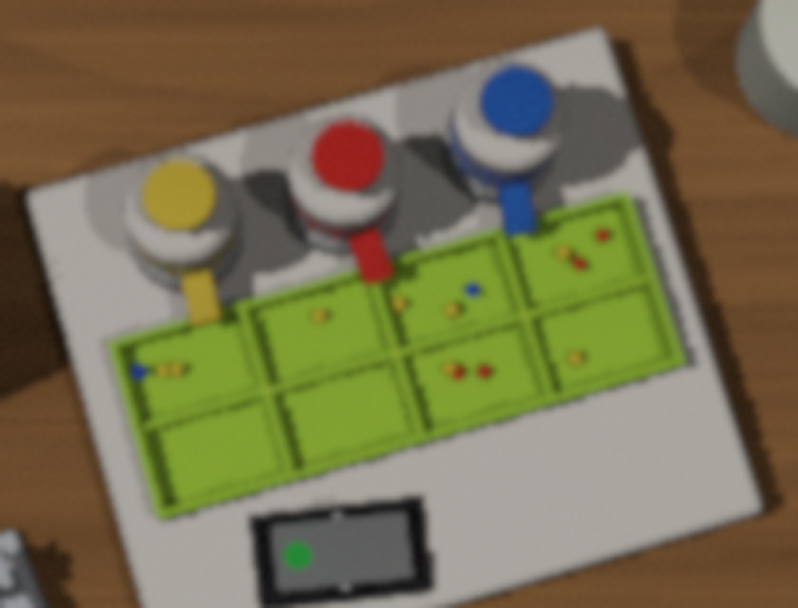

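View pics/scenec.png

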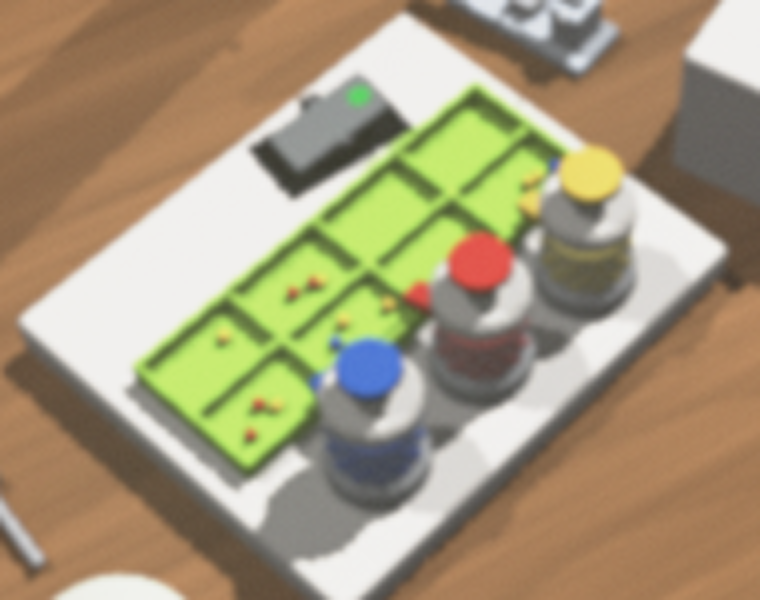

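```bash
cat >> h.py <<'E'
def go(p,yaw=None):
    s=get_state();Rt=R.from_rotvec(s['tool_rot']);M=Rt.as_matrix()
    print('t',round(s['time'],2),'pos',s['position'].round(4),'F',s['ft_force'].round(1),'g',round(s['grip_width'],2))
    print('toolx',M[:,0].round(3),'y',M[:,1].round(3),'z',M[:,2].round(3))
    print('total shift in units, tool axes',(M.T@(np.array(p)-s['position'])/.025).round(2))
    if yaw is not None:
        y=np.radians(yaw);z=np.array([np.cos(y),np.sin(y),0]);x=np.array([0,0,-1.])
        T=np.c_[x,np.cross(z,x),z];print('rot units',((Rt.inv()*R.from_matrix(T)).as_rotvec()/(np.pi/2)).round(3))
E
python3 - <<'E'
from h import *
f=lambda u,v:at('top',(260+u/3.8-.4,165+v/3.8-.4),.039)
print(f(252,517),f(420,498),f(262,606),f(432,586))
d=f(252,517)-f(420,498);print('rocker yaw',np.degrees(np.arctan2(-d[0],d[1])))
go([.658,-.094,.165],6)
E
```

```text
[0.46473643 0.03469931 0.039     ] [ 0.47430168 -0.0511188   0.039     ] [0.41949867 0.029639   0.039     ] [ 0.42949013 -0.05669622  0.039     ]
rocker yaw 6.359912103217937
t 0.1 pos [ 0.2706 -0.5905  0.2216] F [-0.1 -0.8 -0.1] g 1.0
toolx [-0.001  0.002 -1.   ] y [ 0.909  0.417 -0.   ] z [ 0.417 -0.909 -0.002]
total shift in units, tool axes [  2.28  22.36 -11.59]
rot units [-0.793 -0.001 -0.001]
```

{"name": "play_rows", "arguments": {"newtons": 20, "targets": [{"claw":1,"linear":[0,0.89,-0.46],"rotation":[-0.079,0,0]},{"claw":1,"linear":[0,0.94,-0.35],"rotation":[-0.079,0,0]},{"claw":1,"linear":[0,0.97,-0.23],"rotation":[-0.079,0,0]},{"claw":1,"linear":[0,0.99,-0.11],"rotation":[-0.079,0,0]},{"claw":1,"linear":[0,1,0.02],"rotation":[-0.079,0,0]},{"claw":1,"linear":[0,0.99,0.14],"rotation":[-0.079,0,0]},{"claw":1,"linear":[0,0.96,0.26],"rotation":[-0.079,0,0]},{"claw":1,"linear":[0,0.92,0.38],"rotation":[-0.079,0,0]},{"claw":1,"linear":[0,0.87,0.49],"rotation":[-0.079,0,0]},{"claw":1,"linear":[0,0.8,0.59],"rotation":[-0.079,0,0]}]}}

```text
time: 0.93
position: [0.419, -0.3882, 0.2143]
tool_rot: [-0.078, 1.58, 0.089]
ft_force: [1.0, -0.1, -0.3]
grip_width: 0.329
```

```bash
python3 -c "
from h import *
go([.658,-.094,.165],6)"
```

```text
t 0.93 pos [ 0.419  -0.3882  0.2143] F [ 1.  -0.1 -0.3] g 0.33
toolx [-0.011  0.006 -1.   ] y [-0.106  0.994  0.007] z [ 0.994  0.106 -0.011]
total shift in units, tool axes [ 1.94 10.68 10.77]
rot units [ 0.001 -0.007 -0.005]
```

{"name": "play_rows", "arguments": {"targets": [{"claw":1,"linear":[0,0.97,0.97],"rotation":[0,-0.007,-0.005]},{"claw":1,"linear":[0,0.97,0.97],"rotation":[0,0,0]},{"claw":1,"linear":[0,0.97,0.97],"rotation":[0,0,0]},{"claw":1,"linear":[0,0.97,0.97],"rotation":[0,0,0]},{"claw":1,"linear":[0,0.97,0.97],"rotation":[0,0,0]},{"claw":1,"linear":[0,0.97,0.97],"rotation":[0,0,0]},{"claw":1,"linear":[0,0.97,0.97],"rotation":[0,0,0]},{"claw":1,"linear":[0,0.97,0.97],"rotation":[0,0,0]},{"claw":1,"linear":[0,0.97,0.97],"rotation":[0,0,0]},{"claw":1,"linear":[0,0,0],"rotation":[0,0,0]}]}}

```text
time: 1.77
position: [0.6183, -0.1287, 0.2094]
tool_rot: [-0.086, 1.573, 0.095]
ft_force: [0.2, 1.4, 0.4]
grip_width: 0.005
```

```bash
python3 -c "
from h import *
go([.658,-.094,.165],6)"
```

```text
t 1.77 pos [ 0.6183 -0.1287  0.2094] F [0.2 1.4 0.4] g 0.0
toolx [-0.004  0.006 -1.   ] y [-0.115  0.993  0.006] z [ 0.993  0.115 -0.003]
total shift in units, tool axes [1.78 1.19 1.74]
rot units [ 0.007 -0.002 -0.004]
```

{"name": "play_rows", "arguments": {"targets": [{"claw":1,"linear":[0.3,0.6,0.85],"rotation":[0.007,-0.002,-0.004]},{"claw":1,"linear":[0.6,0.5,0.7],"rotation":[0,0,0]},{"claw":1,"linear":[0.7,0.2,0.3],"rotation":[0,0,0]},{"claw":1,"linear":[0.3,0,0],"rotation":[0,0,0]},{"claw":1,"linear":[0,0,0],"rotation":[0,0,0]}]}}

```text
time: 2.18
position: [0.6623, -0.0867, 0.1583]
tool_rot: [-0.085, 1.571, 0.086]
ft_force: [-0.6, -0.4, 0.5]
grip_width: 0.006
```

```bash
python3 -c "
from h import *
go([.658,-.094,.1245],6)
for n,(a,b,c,d) in dict(top=(120,270,320,480),scene=(200,350,200,390)).items():
    cv2.imwrite(f'pics/{n}1.png',cv2.resize(get_image(n)[a:b,c:d],None,fx=4,fy=4,interpolation=cv2.INTER_CUBIC))
"
```

```text
t 2.18 pos [ 0.6623 -0.0867  0.1583] F [-0.6 -0.4  0.5] g 0.01
toolx [-0.002  0.001 -1.   ] y [-0.109  0.994  0.001] z [ 0.994  0.109 -0.002]
total shift in units, tool axes [ 1.35 -0.27 -0.2 ]
rot units [ 0.003 -0.001 -0.001]
```

View pics/scene1.png

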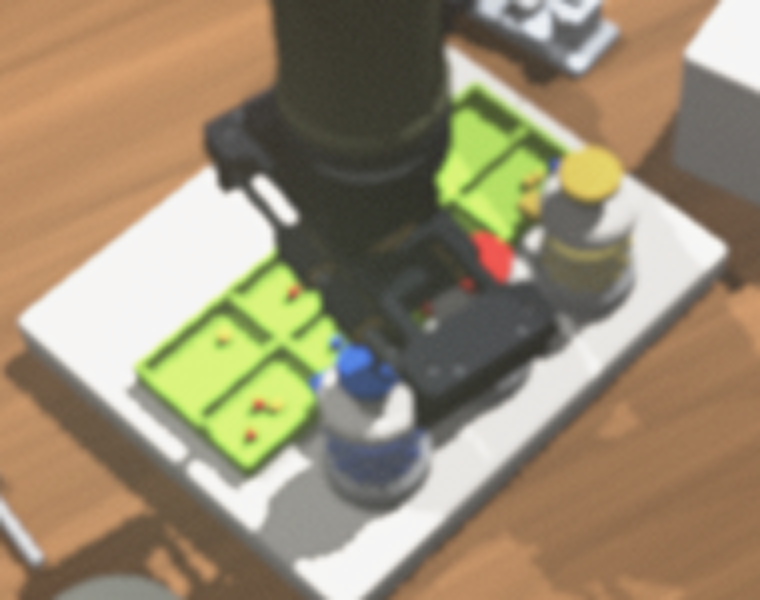

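The fingertips hover just beside the centre of the blue cap (around 385,370 in the crop). I'll correct sideways, then press.

{"name": "play_rows", "arguments": {"targets": [{"claw":1,"linear":[0,-0.27,-0.2],"rotation":[0,0,0]},{"claw":1,"linear":[0,0,0],"rotation":[0,0,0]},{"claw":1,"linear":[0,0,0],"rotation":[0,0,0]}]}}

```text
time: 2.53
position: [0.6577, -0.0992, 0.1629]
tool_rot: [-0.084, 1.567, 0.079]
ft_force: [-0.1, 0.2, -0.5]
grip_width: 0.007
```

```bash
python3 -c "
from h import *
go([.658,-.094,.1245],6)
"
```

```text
t 2.53 pos [ 0.6577 -0.0992  0.1629] F [-0.1  0.2 -0.5] g 0.01
toolx [ 0.002 -0.003 -1.   ] y [-0.103  0.995 -0.003] z [0.995 0.103 0.002]
total shift in units, tool axes [1.54 0.21 0.03]
rot units [-0.001  0.001  0.002]
```

{"name": "play_rows", "arguments": {"targets": [{"claw":1,"linear":[0.3,0.15,0],"rotation":[0,0,0]},{"claw":1,"linear":[0.3,0,0],"rotation":[0,0,0]},{"claw":1,"linear":[0.2,0,0],"rotation":[0,0,0]}]}}

```text
time: 2.78
position: [0.6584, -0.0984, 0.1452]
tool_rot: [-0.082, 1.562, 0.073]
ft_force: [-0.4, -0.0, -0.8]
grip_width: 0.006
```

```bash
python3 -c "
from h import *
go([.658,-.094,.1245],6)
"
```

```text
t 2.78 pos [ 0.6584 -0.0984  0.1452] F [-0.4 -0.  -0.8] g 0.01
toolx [ 0.008 -0.005 -1.   ] y [-0.099  0.995 -0.006] z [0.995 0.099 0.007]
total shift in units, tool axes [ 0.83  0.18 -0.  ]
rot units [-0.004  0.005  0.004]
```

{"name": "play_rows", "arguments": {"targets": [{"claw":1,"linear":[0.1,0.2,0],"rotation":[-0.004,0.005,0.004]},{"claw":1,"linear":[0.2,0,0],"rotation":[0,0,0]},{"claw":1,"linear":[0.25,0,0],"rotation":[0,0,0]},{"claw":1,"linear":[0.25,0,0],"rotation":[0,0,0]}]}}

```text
time: 3.12
position: [0.6579, -0.0928, 0.1249]
tool_rot: [-0.084, 1.57, 0.084]
ft_force: [-9.6, 0.0, 53.7]
grip_width: 0.007
```

{"name": "play_rows", "arguments": {"targets": [{"claw":1,"linear":[0.25,0,0],"rotation":[0,0,0]},{"claw":1,"linear":[0.2,0,0],"rotation":[0,0,0]}]}}

```text
time: 3.28
position: [0.661, -0.0925, 0.1261]
tool_rot: [-0.087, 1.562, 0.08]
ft_force: [-8.3, 0.3, 21.9]
grip_width: 0.003
```

{"name": "play_rows", "arguments": {"targets": [{"claw":1,"linear":[-0.3,0,0],"rotation":[0,0,0]},{"claw":1,"linear":[-0.8,0,0],"rotation":[0,0,0]},{"claw":1,"linear":[-0.8,0,0],"rotation":[0,0,0]},{"claw":1,"linear":[-0.4,0,0],"rotation":[0,0,0]},{"claw":1,"linear":[0,0,0],"rotation":[0,0,0]}]}}

```text
time: 3.7
position: [0.6612, -0.0913, 0.1858]
tool_rot: [-0.088, 1.561, 0.081]
ft_force: [0.8, 0.3, -0.7]
grip_width: 0.004
```

```bash
python3 -c "
from h import *
go([.612,.068,.165],6)
cv2.imwrite('pics/scene2.png',cv2.resize(get_image('scene')[200:350,200:390],None,fx=4,fy=4,interpolation=cv2.INTER_CUBIC))
"
```

```text
t 3.7 pos [ 0.6612 -0.0913  0.1858] F [ 0.8  0.3 -0.7] g 0.0
toolx [ 0.009 -0.004 -1.   ] y [-0.108  0.994 -0.005] z [0.994 0.108 0.008]
total shift in units, tool axes [ 0.79  6.55 -1.28]
rot units [0.002 0.005 0.003]
```

View pics/scene2.png

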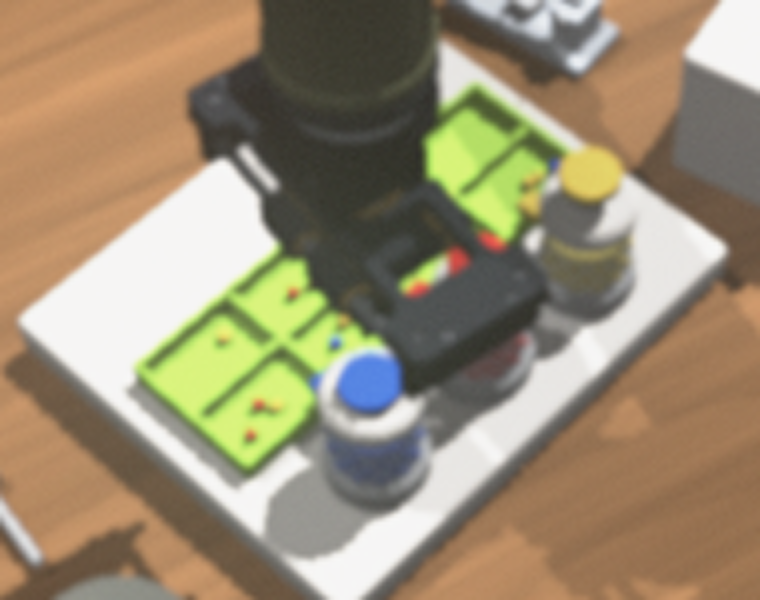

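The blue cap now sits lower (centre at 368,382, was 368,367) and the can hasn't moved. On to yellow.

{"name": "play_rows", "arguments": {"targets": [{"claw":1,"linear":[0,0.9,-0.18],"rotation":[0.002,0.005,0.003]},{"claw":1,"linear":[0,0.95,-0.19],"rotation":[0,0,0]},{"claw":1,"linear":[0,0.95,-0.19],"rotation":[0,0,0]},{"claw":1,"linear":[0,0.95,-0.19],"rotation":[0,0,0]},{"claw":1,"linear":[0,0.95,-0.19],"rotation":[0,0,0]},{"claw":1,"linear":[0,0.95,-0.19],"rotation":[0,0,0]},{"claw":1,"linear":[0,0.4,-0.08],"rotation":[0,0,0]},{"claw":1,"linear":[0,0,0],"rotation":[0,0,0]},{"claw":1,"linear":[0,0,0],"rotation":[0,0,0]}]}}

```text
time: 4.5
position: [0.608, 0.0573, 0.1685]
tool_rot: [-0.078, 1.589, 0.078]
ft_force: [0.1, -0.9, -0.1]
grip_width: 0.004
```

```bash
python3 -c "
from h import *
go([.612,.068,.145],6)
"
```

```text
t 4.5 pos [0.608  0.0573 0.1685] F [ 0.1 -0.9 -0.1] g 0.0
toolx [-0.019 -0.001 -1.   ] y [-0.099  0.995  0.001] z [ 0.995  0.099 -0.019]
total shift in units, tool axes [0.94 0.41 0.22]
rot units [-0.003 -0.012 -0.001]
```

{"name": "play_rows", "arguments": {"targets": [{"claw":1,"linear":[0,0.42,0.2],"rotation":[-0.003,-0.012,0]},{"claw":1,"linear":[0.3,0,0],"rotation":[0,0,0]},{"claw":1,"linear":[0.3,0,0],"rotation":[0,0,0]},{"claw":1,"linear":[0.2,0,0],"rotation":[0,0,0]}]}}

```text
time: 4.83
position: [0.6145, 0.0637, 0.1463]
tool_rot: [-0.078, 1.567, 0.076]
ft_force: [-0.5, 1.0, -0.1]
grip_width: 0.007
```

```bash
python3 -c "
from h import *
go([.612,.068,.1245],6)
"
```

```text
t 4.83 pos [0.6145 0.0637 0.1463] F [-0.5  1.  -0.1] g 0.01
toolx [ 0.003 -0.001 -1.   ] y [-0.098  0.995 -0.001] z [0.995 0.098 0.003]
total shift in units, tool axes [ 0.87  0.18 -0.08]
rot units [-0.004  0.002  0.001]
```

{"name": "play_rows", "arguments": {"targets": [{"claw":1,"linear":[0.1,0.18,-0.08],"rotation":[0,0,0]},{"claw":1,"linear":[0.2,0,0],"rotation":[0,0,0]},{"claw":1,"linear":[0.25,0,0],"rotation":[0,0,0]},{"claw":1,"linear":[0.2,0,0],"rotation":[0,0,0]}]}}

```text
time: 5.17
position: [0.6118, 0.0669, 0.1253]
tool_rot: [-0.075, 1.568, 0.075]
ft_force: [-2.3, 0.4, 10.6]
grip_width: 0.004
```

{"name": "play_rows", "arguments": {"targets": [{"claw":1,"linear":[0.2,0,0],"rotation":[0,0,0]},{"claw":1,"linear":[0.2,0,0],"rotation":[0,0,0]}]}}

```text
time: 5.33
position: [0.6147, 0.0672, 0.1258]
tool_rot: [-0.077, 1.561, 0.072]
ft_force: [-10.0, -2.6, 31.9]
grip_width: 0.008
```

{"name": "play_rows", "arguments": {"targets": [{"claw":1,"linear":[-0.3,0,0],"rotation":[0,0,0]},{"claw":1,"linear":[-0.8,0,0],"rotation":[0,0,0]},{"claw":1,"linear":[-0.8,0,0],"rotation":[0,0,0]},{"claw":1,"linear":[-0.4,0,0],"rotation":[0,0,0]},{"claw":1,"linear":[0,0,0],"rotation":[0,0,0]}]}}

```text
time: 5.75
position: [0.6154, 0.0658, 0.1868]
tool_rot: [-0.078, 1.558, 0.069]
ft_force: [0.3, 0.8, 0.1]
grip_width: 0.005
```

```bash
python3 -c "
from h import *
go([.4445,.0155,.1],6.4)
cv2.imwrite('pics/scene3.png',cv2.resize(get_image('scene')[200:350,200:390],None,fx=4,fy=4,interpolation=cv2.INTER_CUBIC))
"
```

```text
t 5.75 pos [0.6154 0.0658 0.1868] F [0.3 0.8 0.1] g 0.01
toolx [ 0.012 -0.006 -1.   ] y [-0.093  0.996 -0.007] z [0.996 0.093 0.012]
total shift in units, tool axes [ 3.4  -1.34 -7.03]
rot units [-0.012  0.007  0.004]
```

View pics/scene3.png

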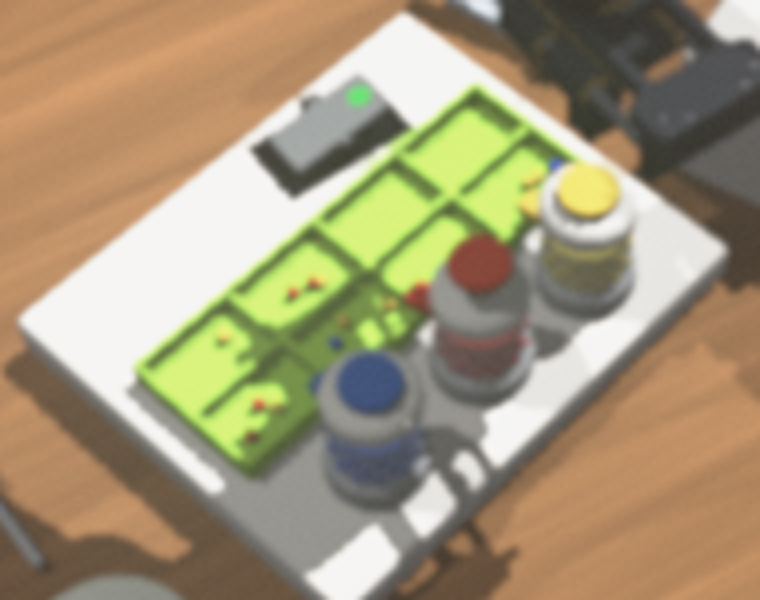

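Blue (370,382) and yellow (588,190) are both down. Red (480,263) is still up and no can has moved. Rocker next.

{"name": "play_rows", "arguments": {"targets": [{"claw":1,"linear":[0,-0.18,-0.95],"rotation":[-0.012,0.007,0.004]},{"claw":1,"linear":[0,-0.18,-0.95],"rotation":[0,0,0]},{"claw":1,"linear":[0,-0.18,-0.95],"rotation":[0,0,0]},{"claw":1,"linear":[0,-0.18,-0.95],"rotation":[0,0,0]},{"claw":1,"linear":[0,-0.18,-0.95],"rotation":[0,0,0]},{"claw":1,"linear":[0.5,-0.18,-0.95],"rotation":[0,0,0]},{"claw":1,"linear":[0.8,-0.18,-0.8],"rotation":[0,0,0]},{"claw":1,"linear":[0.8,0,0],"rotation":[0,0,0]},{"claw":1,"linear":[0.3,0,0],"rotation":[0,0,0]},{"claw":1,"linear":[0,0,0],"rotation":[0,0,0]}]}}

```text
time: 6.63
position: [0.4425, 0.0115, 0.109]
tool_rot: [-0.085, 1.587, 0.087]
ft_force: [0.1, -0.1, -0.5]
grip_width: 0.006
```

```bash
python3 -c "
from h import *
go([.4445,.0155,.075],6.4)
"
```

```text
t 6.63 pos [0.4425 0.0115 0.109 ] F [ 0.1 -0.1 -0.5] g 0.01
toolx [-0.017  0.001 -1.   ] y [-0.109  0.994  0.002] z [ 0.994  0.109 -0.017]
total shift in units, tool axes [1.36 0.15 0.12]
rot units [-0.002 -0.011 -0.002]
```

{"name": "play_rows", "arguments": {"targets": [{"claw":1,"linear":[0.4,0.15,0.12],"rotation":[-0.002,-0.011,-0.002]},{"claw":1,"linear":[0.5,0,0],"rotation":[0,0,0]},{"claw":1,"linear":[0.3,0,0],"rotation":[0,0,0]},{"claw":1,"linear":[0,0,0],"rotation":[0,0,0]}]}}

```text
time: 6.97
position: [0.4466, 0.0164, 0.0778]
tool_rot: [-0.088, 1.569, 0.09]
ft_force: [0.1, 0.3, 0.0]
grip_width: 0.005
```

```bash
python3 -c "
from h import *
go([.4445,.0155,.05],6.4)
"
```

```text
t 6.97 pos [0.4466 0.0164 0.0778] F [0.1 0.3 0. ] g 0.0
toolx [ 0.     0.001 -1.   ] y [-0.113  0.994  0.001] z [0.994 0.113 0.   ]
total shift in units, tool axes [ 1.11 -0.03 -0.09]
rot units [ 0.001  0.    -0.001]
```

{"name": "play_rows", "arguments": {"targets": [{"claw":1,"linear":[0.25,0,-0.07],"rotation":[0,0,0]},{"claw":1,"linear":[0.3,0,0],"rotation":[0,0,0]},{"claw":1,"linear":[0.3,0,0],"rotation":[0,0,0]},{"claw":1,"linear":[0.25,0,0],"rotation":[0,0,0]}]}}

```text
time: 7.3
position: [0.4479, 0.0177, 0.0511]
tool_rot: [-0.087, 1.565, 0.092]
ft_force: [-4.5, 0.2, 16.3]
grip_width: 0.006
```

{"name": "play_rows", "arguments": {"targets": [{"claw":1,"linear":[0.2,0,0],"rotation":[0,0,0]},{"claw":1,"linear":[0.2,0,0],"rotation":[0,0,0]}]}}

```text
time: 7.47
position: [0.4484, 0.0175, 0.0495]
tool_rot: [-0.091, 1.571, 0.087]
ft_force: [-26.2, 0.1, 69.3]
grip_width: 0.004
```

{"name": "play_rows", "arguments": {"targets": [{"claw":1,"linear":[-0.3,0,0],"rotation":[0,0,0]},{"claw":1,"linear":[-0.8,0,0],"rotation":[0,0,0]},{"claw":1,"linear":[-0.9,0,0],"rotation":[0,0,0]},{"claw":1,"linear":[-0.9,0,0],"rotation":[0,0,0]},{"claw":1,"linear":[-0.9,0,0],"rotation":[0,0,0]},{"claw":1,"linear":[-0.9,0,0],"rotation":[0,0,0]},{"claw":1,"linear":[0,0,0],"rotation":[0,0,0]},{"claw":1,"linear":[0,0,0],"rotation":[0,0,0]},{"claw":1,"linear":[0,0,0],"rotation":[0,0,0]}]}}

```text
time: 8.22
position: [0.4512, 0.0168, 0.1735]
tool_rot: [-0.095, 1.568, 0.084]
ft_force: [-0.7, -0.2, 1.8]
grip_width: 0.005
```

```bash
python3 -c "
from h import *
go([.4445,.0155,.05],6.4)
cv2.imwrite('pics/scene4.png',cv2.resize(get_image('scene')[200:350,200:390],None,fx=4,fy=4,interpolation=cv2.INTER_CUBIC))
"
```

```text
t 8.22 pos [0.4512 0.0168 0.1735] F [-0.7 -0.2  1.8] g 0.01
toolx [ 0.002 -0.007 -1.   ] y [-0.114  0.993 -0.007] z [0.994 0.114 0.001]
total shift in units, tool axes [ 4.94  0.01 -0.28]
rot units [0.001 0.001 0.005]
```

View pics/scene4.png

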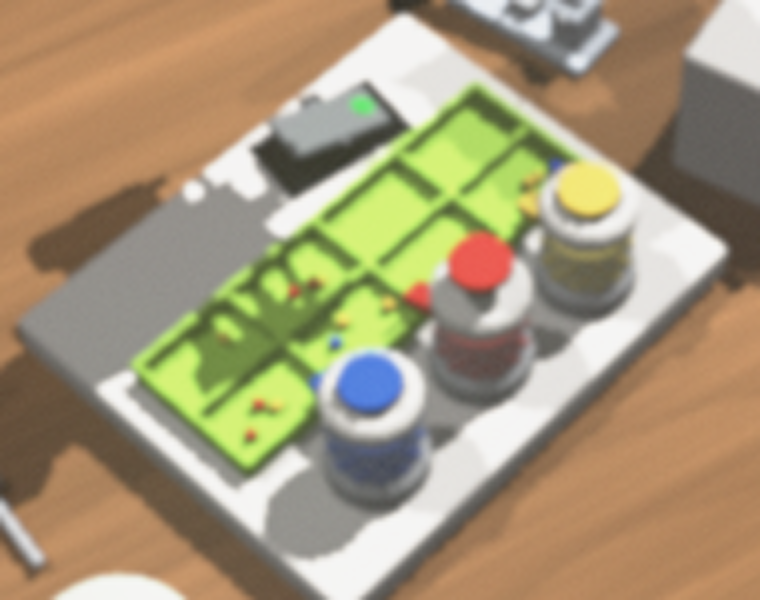

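The dot end is down (dot moved from 359,96 to 362,106, with the far end raised). The cans are where they were and red is up. The tool is clear, so I'm handing in.

```bash
python3 -c "
from bench import *
print(close_job())"
```

```text
the job is handed in; nothing more can be done
None
```

I pressed the blue plunger, then the yellow plunger, then the green-dot end of the rocker, using the closed fingertips. I then lifted the tool clear and handed the job in at about 8.3 s.

- **Plungers:** the fingertips stopped at 125–126 mm for both blue and yellow, which matches fully down (125 mm).
- **Rocker:** the tip stopped at about 50 mm, as expected at the hard stop. I judged the tilt from that height and the picture; I did not measure the angle.
- **Last picture:** blue and yellow are down, red is up and the rocker is tipped to the green dot. The three dispensers stand where they were. The caddy and crimper look unmoved, but the canister and reamer are only partly in that view.
- **Forces:** they peaked at 54 N on blue, 32 N on yellow and 69 N on the rocker. All are under the 120 N wrist limit. The blue and rocker readings exceed the 40 N limit for the arm and gripper body, but I saw contact only at the fingertips.

No check failed. The two cameras disagreed by about 3–4 mm in x on the blue cap and green dot, which was small enough for pressing.

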